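Lock the vacuum filter cartridge into its bayonet socket

ROBOT

A 6-joint arm with a two-finger parallel gripper is mounted at the origin on the work surface. World frame = base frame: x ahead of the robot, y to its left, z up, the work surface at z = 0. Lengths are in mm, angles in rad, forces in N, time in s.
With the tool pointing down it reaches from about 350 to 775 mm from the base axis. Payload 7.3 kg.
Tool frame: the origin (TCP) lies at the very end of the fingers, on their centre line; the grasp point (between the pads) lies 19 mm behind it; x points along the fingers, z is the direction in which the jaws open and shut, and the axes are right-handed (so a half turn about x gives the same grasp; the last joint's range is limited). The gripper opens to 92 mm and grips with 3 to 60 N. Pads are 19 mm wide; open, the fingers measure 130 mm over their backs; the gripper's body (75 mm by 190 mm) begins 47 mm behind the grasp point.
Start: joints at [-1.384, 0.342, 1.524, -0, 1.275, -0.146], TCP at [171.535, -496.206, 226.741] pointing down, gripper open.
Joint ranges: [-2.53, 2.53], [-0.77, 2.02], [0.04, 2.7], [-1, 4.14], [0.28, 2.66], [-3.11, 3.11]. Speed limits (rad/s): [2.57, 2.57, 3.14, 3.14, 3.14, 3.14].

INTERFACE

Orientations are given as [roll, pitch, yaw] about the fixed x, y, z axes, in that order (R = Rz(yaw) Ry(pitch) Rx(roll)).
In Python, from plant import * gives the robot as it stands.
- The arm moves only by the tool carry_out, never from a script. Its argument "rows" is a list of rows, each a list of 4 numbers: the shift along the world's x, y, z in mm, then the turn about the world's z in degrees. In form: [[x, y, z, twist], ...]. A call has 1 to 20 rows; each row is the pose to reach, as a shift and turn from the pose measured when the call began; what a row does not reach only later rows make up. A row lasts 1/12 s, in which the tool goes at most 41.7 mm and 7.16 degrees, less where a joint would pass 70% of its speed; a pose out of reach is approached as far as the arm can. A call with a gripper value outside its range is refused whole. "hand" is the finger opening in mm, from 0 to 91.8, set as the call begins (left out, the last holds). The fingers move at their own pace and stop on an object; the grip force is fixed at half the most. Time passes only in rows, so rows that repeat a pose let the fingers close. It gives the time, the measured TCP pose, the force and the opening at its end, in the units of the state.
- get_obs(): the state, without advancing time (a new reading comes with each control period).
- capture(name): name is "scene" or "top" or "wrist"; returns the picture (400x640x3 uint8, red, green, blue); there is no depth.
- camera_info(name): a dict with "camera_matrix" (3x3 intrinsics, pixels), "pose" (4x4, takes a point from camera to world coordinates); the wrist camera has in their place "mount" (4x4, takes a point from camera to tool coordinates, whose origin is the TCP and whose axes are the tool frame's). Camera axes: x right, y down, z forward; pixel columns grow to the right and rows downward; lengths in mm; the calibration is good to about 2 mm. A picture is of the moment at which its call begins: read the wrist's pose just before it. camera_info takes no time and is no camera call.
- close_job(): hands the job in, once; it reports no verdict.
The state is a dict: "time": time; "joint_positions": joint angles; "dq": joint speeds; "tau": joint torques, N m; "tool_pos": TCP position; "tcp_rot": TCP orientation; "contact_force": force on the tool from outside, world axes, zero at the start; "moment": the same for the moment, N m; "grip_width": finger opening in mm.
Only numpy, scipy, OpenCV 4.12 (cv2) and the standard library are available. Lean on these libraries where they do the work, as an engineer would, in place of code of your own. Each camera call takes 0.05 s, during which the arm holds its last target. There are 200 camera calls.

TASK

Fit the two-lugged filter cartridge into the bayonet socket of the vacuum manifold: feel for the entry slots with a light touch, push it gently down against the spring and twist it a quarter turn clockwise (seen from above) to the stop, then let it rise into its notches and let go, so that it stays locked and upright. Do not force it, and leave everything else where it is.

Things in the scene. Friction and masses are not known exactly. Their poses are not given: they have to be found in the camera images.
- cartridge: Loose filter cartridge, about 160 g, standing on its nose. Origin: centre of its underside, z up. Aluminium nose 40 mm diameter, z 0 to 31 mm (lowest 4 mm tapered to 33 mm), then a disc 60 mm diameter, z 31 to 37 mm, then a black grip bar. Turned by half a turn it is the same.
- grip_bar (a point): Centre of the black grip bar on the cartridge, 53 mm above its underside. The bar is 50 mm long along the cartridge's x (in line with the lugs), 14 mm thick along y, from z 37 to 69 mm. Axes as the cartridge's.
- lugs (a point): On the cartridge's axis, level with the lower faces of its two lugs, 12 mm above its underside. The lugs stand out on its +x and -x sides: each 10 mm wide, 6 mm high, reaching 27 mm from the axis. Black marks on the disc show them from above.
- manifold: Fixed black block 100 x 100 mm, 64 mm high, with two pipe stubs on its y sides (72 mm from the centre, under 45 mm high) and a white index mark at its -x edge. Origin: centre of its underside, z up. In its middle is a steel bayonet ring, 82 mm diameter, top at 70 mm. The fitting is damaged by contact forces above 35 N.
- mouth (a point): Centre of the ring's 43 mm bore at its top face; axes as the block's. Two opposite entry slots, 13 mm wide, reach 29 mm from the axis. The ring is clamped with its slots anywhere from 0.15 to 0.9 rad counterclockwise (from above) of the block's x axis; this is not measured and must be seen or felt. With the lugs on the ring beside the slots, the cartridge's underside is 12 mm below this point.
- under_ring (a point): Where the cartridge's underside is (28 mm below the mouth) when its lugs just clear the ring's underside: deeper, it can turn clockwise seen from above, up to a stop a quarter turn from the slots; 3 mm deeper its disc meets the ring. A spring floor 17 mm below the mouth resists with 4.5 N at first, 0.7 N more per mm, 12 to 14 N at this depth. Let go untwisted, the cartridge is pushed back up.
- locked (a point): Where the cartridge's underside is (23 mm below the mouth) when locked: at the stop, let up, the spring lifts the lugs 5 mm into notches 16 mm wide, exactly a quarter turn from the slots, in the ring's underside, and the disc stands 8 mm clear of the ring. If let go short of the notches it stays 5 mm deeper and is not locked.
- plug: Blanking plug, not to be used: the same 60 mm disc (z 16 to 22 mm) on a 40 mm nose without lugs, with a round black knob 22 mm diameter on top, 40 mm high in all. Origin: centre of its underside. Loose; leave it.
- flask: White closed bottle, 56 mm diameter, 130 mm high, loose; leave it standing. Origin: centre of its underside.
- collar: Loose flat steel ring, 56 mm diameter, 12 mm high; leave it. Origin: centre of its underside.
- driver: Loose screwdriver, 160 mm long, lying on the table along its own x; leave it. Origin: under its middle.
Things that resemble listed ones, but are neither listed nor needed, are in the scene too. Leave any green look-alike of the cartridge alone. There is more than one size of the manifold; the one meant has the size given above.

How it is judged (in metres and radians):
On the way:
1. the cartridge is pushed down through the entry slots until its lugs are below the ring (z of cartridge in the frame of manifold below 0.0435 m and horizontal distance between cartridge and mouth below 0.004 m), for 0.05 s.
At the end, for the whole second after the job is handed in: The cartridge sits locked in the socket: its underside 44.7 to 49.5 mm above the block's underside, which only the lugs up in the notches, a quarter turn from the slots, give; centred within 4 mm, upright within 0.07 rad, at rest and released (z of cartridge in the frame of manifold between 0.0447 and 0.0495 m and horizontal distance between cartridge and mouth below 0.004 m and angle between cartridge's own z axis and vertical below 0.07 rad and linear speed of cartridge below 0.02 m/s); the robot touches nothing.
It fails at once if the cartridge is pressed on the manifold with more than 35 N (contact force between cartridge and manifold above 35 N).
It fails at once if the plug is moved more than 20 mm (distance of plug from where it was at the start of the episode above 0.02 m).
It fails at once if the flask is moved more than 20 mm or tipped (distance of flask from where it was at the start of the episode above 0.02 m or angle between flask's own z axis and vertical above 0.3 rad).
It fails at once if the collar is moved more than 20 mm (distance of collar from where it was at the start of the episode above 0.02 m).
It fails at once if the screwdriver is moved more than 20 mm (distance of driver from where it was at the start of the episode above 0.02 m).
It also fails if it takes over 72 s, if anything falls off the work surface, if the arm or the gripper's body presses on something with over 40 N, if the wrist force passes 120 N, or if a joint passes its speed limit or range.

## Working session

There is one attempt and no reset: what is moved stays moved. The work goes in short steps, Python scripts to look and compute and a tool call to move; the robot and the scene stay as the last step left them, time stands still between calls to the robot, and variables do not carry over. Pictures are saved under pics/ and viewed, about 8 in all and at most 12, crops included, and the job is handed in when it is done.

Besides the shell and the picture viewer there is one more tool, called after "Call:" by a JSON object that holds its "name" and its "arguments". carry_out: Moves the arm, as the interface text tells. Its arguments: {"type":"object","properties":{"rows":{"type":"array"},"hand":{"type":"number"}},"required":["rows"]}

```bash
mkdir -p pics; cat > h.py <<'E'
from plant import *
import numpy as np, cv2
from scipy.spatial.transform import Rotation as R
def cam(n):
    i=camera_info(n); K=np.array(i['camera_matrix'])
    if n!='wrist': return K,np.array(i['pose'])
    o=get_obs(); T=np.eye(4); T[:3,:3]=R.from_euler('xyz',o['tcp_rot']).as_matrix(); T[:3,3]=o['tool_pos']
    return K,T@np.array(i['mount'])
def px(K,P,uv,z):
    d=P[:3,:3]@np.linalg.inv(K)@np.array([uv[0],uv[1],1.]); return (P[:3,3]+d*(z-P[2,3])/d[2]).round(1)
def proj(K,P,X):
    c=P[:3,:3].T@(np.array(X)-P[:3,3]); return (K@c/c[2])[:2].round(1)
def snap(n,f):
    im=capture(n)[...,::-1]; cv2.imwrite('pics/'+f,im); return im
E
python3 - <<'E'
from h import *
a=snap('top','top0.png');b=snap('scene','scene0.png')
cv2.imwrite('pics/v1.png',cv2.resize(a,(800,500),interpolation=cv2.INTER_CUBIC))
for n in('top','scene'):
    K,P=cam(n);print(K.round(1).tolist(),P.round(3).tolist())
print(get_obs())
E
```

```text
[[372.9, 0.0, 319.5], [0.0, 372.9, 200.3], [0.0, 0.0, 1.0]] [[0.02, -0.983, 0.18, 455.711], [-0.998, -0.029, -0.047, 25.214], [0.052, -0.179, -0.983, 843.949], [0.0, 0.0, 0.0, 1.0]]
[[507.1, 0.0, 326.3], [0.0, 507.1, 199.9], [0.0, 0.0, 1.0]] [[0.195, 0.732, -0.653, 1369.998], [0.981, -0.152, 0.123, -117.897], [-0.009, -0.664, -0.747, 973.508], [0.0, 0.0, 0.0, 1.0]]
{'time': 0.1, 'joint_positions': array([-1.38400254e+00,  3.42620964e-01,  1.52487318e+00, -6.01179177e-06,
        1.27538728e+00, -1.45993384e-01]), 'dq': array([-0.00022179, -0.0010329 , -0.00483432,  0.00146025, -0.00029086,
        0.00084743]), 'tau': array([ 1.58597657e-03, -4.32004666e+01, -2.44694102e+01,  7.19038839e-02,
        5.26355475e-02, -3.66833603e-05]), 'tool_pos': array([ 171.46551785, -495.85345543,  226.14796737]), 'tcp_rot': array([3.00006016, 1.56950754, 1.76205276]), 'contact_force': array([ 8.25717696e-01, -5.99870859e-01, -7.30065359e-04]), 'moment': array([-3.12549337e-05, -1.62627166e-03, -3.55189537e-03]), 'grip_width': 91.82720051548318}
```

View pics/v1.png

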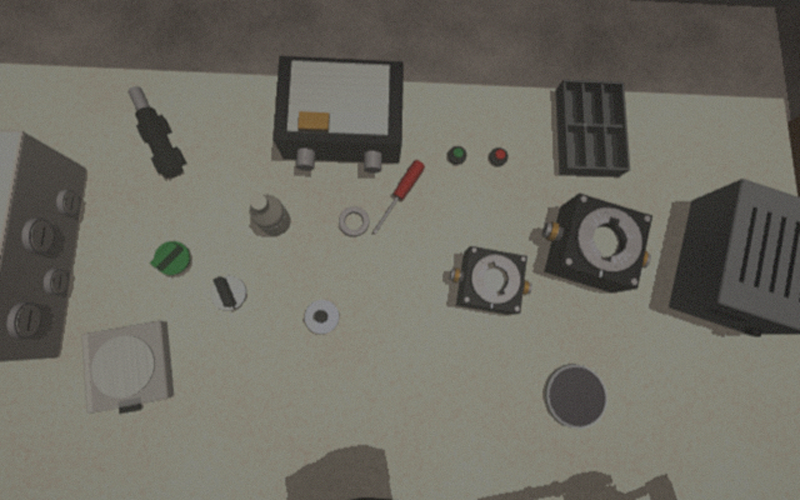

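View pics/scene0.png

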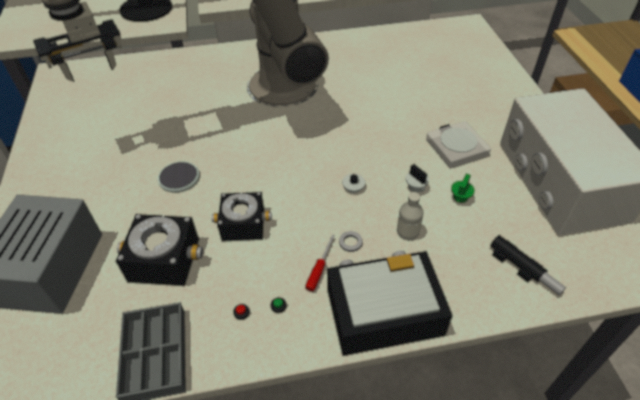

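The top view (800x500) shows these candidates:
- **Cartridge:** the grey disc with a black bar at (230,292). The green one at (172,258) is the look-alike, and the one with a round knob at (322,316) is the plug.
- **Manifold:** two sizes, at (492,280) and (605,240). I'll measure them to decide.

```bash
python3 - <<'E'
from h import *
K,P=cam('top');a=cv2.imread('pics/top0.png')
s=.8
q=lambda u,v,z:px(K,P,(u*s,v*s),z)
# small block corners (v1 px): top face
for nm,c,z in(('small64',[(470,248),(527,257),(521,313),(461,306)],64),('big64',[(580,195),(652,211),(638,290),(551,267)],64),('big100',[(580,195),(652,211),(638,290),(551,267)],100)):
    w=np.array([q(*p,z) for p in c]);print(nm,np.linalg.norm(w-np.roll(w,-1,0),axis=1).round(),w.mean(0).round())
print('small ring',q(470,279,70),q(521,279,70),q(496,279,70),'cart disc',q(229,293,34),'plug',q(322,316,20),'flask',q(262,208,120),'green',q(172,258,37))
A=cv2.resize(a[180:270,340:440],None,fx=7,fy=6.0*7/6,interpolation=cv2.INTER_CUBIC)
B=cv2.resize(a[200:270,145:215],None,fx=7,fy=7,interpolation=cv2.INTER_CUBIC)
W=np.zeros((600,800,3),np.uint8)
A=cv2.resize(a[180:265,350:435],(400,400),interpolation=cv2.INTER_CUBIC);B=cv2.resize(a[195:275,140:220],(400,400),interpolation=cv2.INTER_CUBIC)
cv2.imwrite('pics/v2.png',np.clip(np.hstack([A,B])*1.6,0,255).astype(np.uint8))
E
```

```text
small64 [100.  97. 102. 101.] [ 551. -176.   64.]
big64 [132. 146. 155. 143.] [ 628. -373.   64.]
big100 [126. 140. 148. 136.] [ 620. -354.  100.]
small ring [ 552.  -131.9   70. ] [ 554.3 -219.    70. ] [ 553.2 -176.2   70. ] cart disc [521.5 276.1  34. ] plug [486.7 118.1  20. ] flask [650.1 209.5 120. ] green [578.8 376.2  37. ]
```

View pics/v2.png

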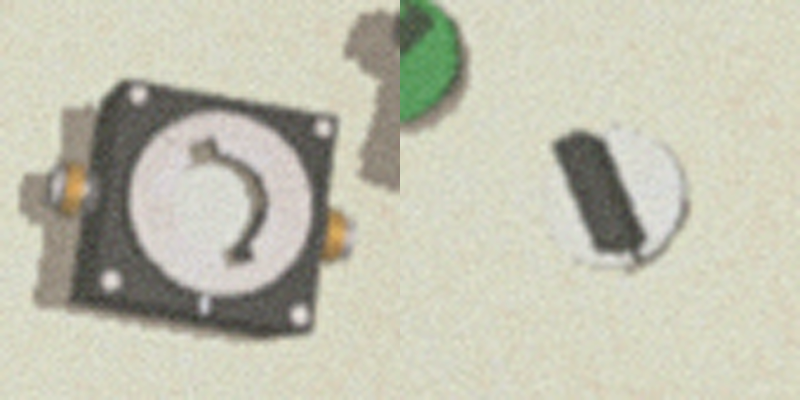

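The small block measures 100 mm a side, so it is the manifold, at about (552,-176). The other is about 145 mm. Its slots show at crop px (203,150) and (238,257), and the index mark at (205,303). The right-hand crop shows the cartridge's bar running from (575,137) to (625,250), with the green look-alike beside it. Next I'll compute the angles.

```bash
python3 - <<'E'
from h import *
K,P=cam('top')
f=lambda x,y,z:px(K,P,(350+x*85/400-.4,180+y*85/400-.4),z)
g=lambda x,y,z:px(K,P,(140+(x-400)*.2-.4,195+y*.2-.4),z)
s1,s2=f(203,150,70),f(238,257,70);print(s1,s2,np.arctan2(*(s1-s2)[1::-1]))
print('mark',f(205,303,64),'ring c',f(221,203,70))
b1,b2=g(577,137,69),g(621,245,69);print(b1,b2,np.arctan2(*(b1-b2)[1::-1]),'disc',g(622,200,37))
Kw,Pw=cam('wrist');print(Kw.round(1).tolist(),camera_info('wrist')['mount'].round(2).tolist())
o=get_obs();print(R.from_euler('xyz',o['tcp_rot']).as_matrix().round(3))
E
```

```text
[ 578.  -167.9   70. ] [ 530.1 -183.    70. ] 0.3053792212016028
mark [ 509.7 -169.2   64. ] ring c [ 554.2 -175.7   70. ]
[543.7 283.9  69. ] [500.1 262.5  69. ] 0.4562812597394126 disc [520.9 273.5  37. ]
[[349.0, 0.0, 327.9], [0.0, 349.0, 196.7], [0.0, 0.0, 1.0]] [[-0.0, -0.24, 0.97, -158.02], [0.0, -0.97, -0.24, 64.02], [1.0, 0.0, 0.0, -1.89], [0.0, 0.0, 0.0, 1.0]]
[[-0.     0.945  0.327]
 [ 0.001  0.327 -0.945]
 [-1.     0.    -0.001]]
```

Call:
{"name": "carry_out", "arguments": {"rows": [[34, 29, 20, 0], [67, 57, 20, 0], [101, 86, 20, 0], [134, 114, 20, 0], [167, 143, 20, 0], [201, 171, 20, 0], [234, 200, 20, 0], [268, 228, 20, 0], [301, 257, 20, 0], [320, 275, 20, 0], [320, 275, 20, 0], [320, 275, 20, 0], [320, 275, 20, 0], [320, 275, 20, 0], [320, 275, 20, 0], [320, 275, 20, 0]]}}

```text
time: 1.43
tool_pos: [490.6, -222.0, 246.2]
tcp_rot: [3.105, 1.57, 1.865]
contact_force: [-0.4, -0.1, 0.5]
grip_width: 91.7
```

```bash
python3 - <<'E'
from h import *
K,P=cam('wrist');a=snap('wrist','w1.png');print(P.round(2).tolist(),get_obs()['time'],get_obs()['contact_force'])
np.savez('w1.npz',K=K,P=P)
c=proj(K,P,[554,-176,70]);print(c)
x0,y0=int(c[0]-110),int(max(0,c[1]-110));print(x0,y0)
cv2.imwrite('pics/v3.png',np.clip(cv2.resize(a[y0:y0+200,x0:x0+220],None,fx=3,fy=3,interpolation=cv2.INTER_CUBIC)*1.4,0,255).astype(np.uint8))
E
```

```text
[[0.33, -0.92, -0.23, 550.56], [-0.95, -0.32, -0.08, -199.66], [0.0, 0.24, -0.97, 404.25], [0.0, 0.0, 0.0, 1.0]] 1.4833 [-0.74522875  0.08228099 -0.36175098]
[304.5  96.7]
194 0
```

View pics/v3.png

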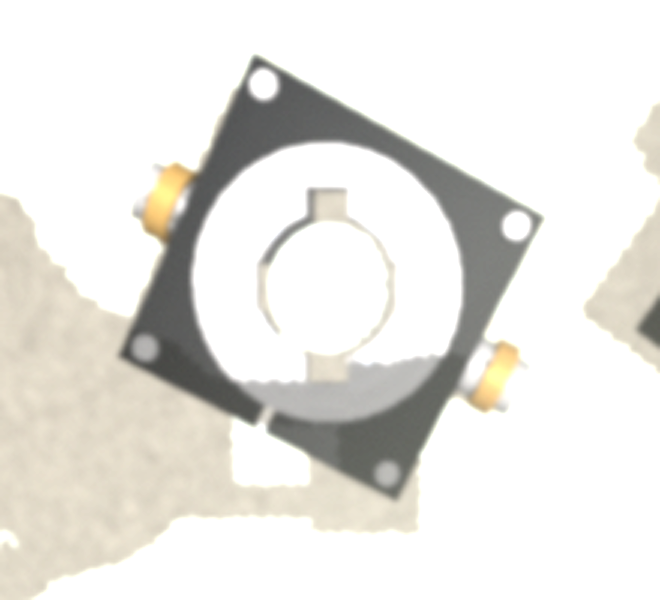

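The wrist view shows the ring from x 191 to 463 and y 141 to 422. The slot outer edges are at (308..346,189) and (306..346,381), both clear. Next I'll compute the centre and angle, then move over the cartridge.

```bash
python3 - <<'E'
from h import *
d=np.load('w1.npz');K,P=d['K'],d['P']
f=lambda x,y,z=70:px(K,P,(194+x/3-.33,y/3-.33),z)
a,b=f(327,189),f(326,381);print(a,b,(a+b)/2,np.linalg.norm(a-b),np.arctan2(*(a-b)[1::-1]))
l,r,t,bb=f(191,281),f(463,281),f(327,141),f(327,422);print((l+r)/2,np.linalg.norm(l-r),(t+bb)/2,np.linalg.norm(t-bb))
c=np.array([f(x,y,64) for x,y in((256,56),(543,218),(397,499),(120,355))]);print(c.mean(0),np.linalg.norm(c-np.roll(c,1,0),axis=1), np.arctan2(*(c[0]-c[3])[1::-1]))
o=get_obs();print(o['joint_positions'].round(3))
E
```

```text
[ 581.5 -165.3   70. ] [ 527.5 -182.4   70. ] [ 554.5  -173.85   70.  ] 56.64282831921442 0.30667631940168266
[ 556.25 -173.5    70.  ] 83.32976659033672 [ 554.85 -173.9    70.  ] 82.75898742734837
[ 554.6   -174.275   64.   ] [98.11610469 97.92486916 98.14733822 99.04246564] -0.15760860583175568
[-5.680e-01  3.530e-01  1.453e+00  1.000e-03  1.337e+00  6.720e-01]
```

Call:
{"name": "carry_out", "arguments": {"rows": [[-3, 40, 0, 0], [-6, 80, 0, 0], [-9, 120, 0, 0], [-12, 160, 0, 0], [-15, 200, 0, 0], [-18, 240, 0, 7], [-21, 280, 0, 14], [-24, 320, 0, 21], [-26, 360, 0, 21], [-28, 400, 0, 21], [-30, 440, 0, 21], [-30, 460, 0, 21], [-30, 460, 0, 21], [-30, 460, 0, 21], [-30, 460, 0, 21], [-30, 460, 0, 21], [-30, 460, 0, 21]]}}

```text
time: 2.9
tool_pos: [461.1, 236.7, 246.4]
tcp_rot: [2.923, 1.57, 2.047]
contact_force: [-0.0, -0.2, -0.2]
grip_width: 91.7
```

```bash
python3 - <<'E'
from h import *
K,P=cam('wrist');a=snap('wrist','w2.png');np.savez('w2.npz',K=K,P=P)
c=proj(K,P,[521,274,50]);print(c)
x0,y0=int(c[0]-110),int(max(0,c[1]-110));print(x0,y0)
cv2.imwrite('pics/v4.png',cv2.resize(a[y0:y0+200,x0:x0+220],None,fx=3,fy=3,interpolation=cv2.INTER_CUBIC))
E
```

```text
[339.6 103.3]
229 0
```

View pics/v4.png

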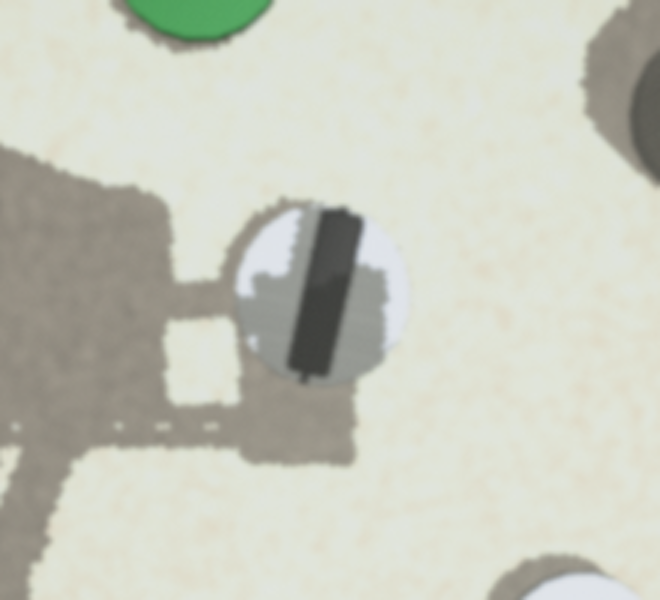

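The bar's top runs from about (342,212) to (310,370), and the disc is centred at (323,293) in the crop.

```bash
python3 - <<'E'
from h import *
d=np.load('w2.npz');K,P=d['K'],d['P']
f=lambda x,y,z:px(K,P,(229+x/3-.33,y/3-.33),z)
a,b=f(342,212,69),f(310,368,69);print(a,b,(a+b)/2,np.linalg.norm(a-b),'bar ang',np.arctan2(*(a-b)[1::-1]))
l,r=f(236,293,37),f(411,293,37);t,bb=f(323,201,37),f(323,385,37);print((l+r)/2,np.linalg.norm(l-r),(t+bb)/2,np.linalg.norm(t-bb))
o=get_obs();M=R.from_euler('xyz',o['tcp_rot']).as_matrix();print(o['tool_pos'],'z ang',np.arctan2(M[1,2],M[0,2]))
E
```

```text
[544.2 290.9  69. ] [502.6 268.6  69. ] [523.4  279.75  69.  ] 47.20010593208452 bar ang 0.4920759671515799
[523.85 279.95  37.  ] 59.0635251233788 [523.25 279.7   37.  ] 59.82014710780981
[461.01066883 236.90020577 246.42146998] z ang -0.8755033720551251
```

Call:
{"name": "carry_out", "arguments": {"hand": 50, "rows": [[21, 14, -20, -4], [42, 29, -40, -8], [62.5, 43, -70, -12], [62.5, 43, -100, -12], [62.5, 43, -120, -12], [62.5, 43, -120, -12], [62.5, 43, -120, -12], [62.5, 43, -120, -12]]}}

```text
time: 3.62
tool_pos: [524.5, 279.8, 128.1]
tcp_rot: [1.808, 1.568, 0.723]
contact_force: [-0.6, -0.3, 0.2]
grip_width: 50.6
```

```bash
python3 - <<'E'
from h import *
K,P=cam('wrist');a=snap('wrist','w3.png');np.savez('w3.npz',K=K,P=P)
print(get_obs()['tool_pos'],proj(K,P,[523.5,279.8,69]),proj(K,P,[523.5,279.8,37]))
cv2.imwrite('pics/v5.png',cv2.resize(a,(800,500)))
E
```

```text
[524.69050418 279.96683951 128.61737821] [329.6 212.7] [329.4 200.3]
```

View pics/v5.png

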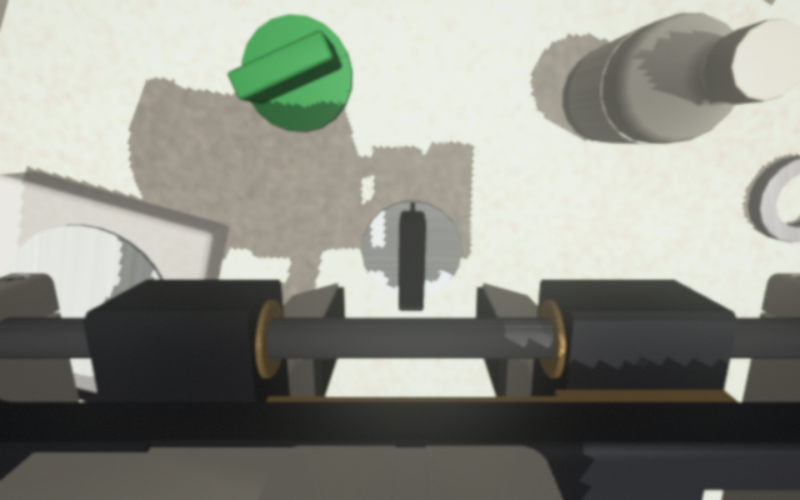

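The bar is upright in the view at x≈412, between the fingers, which matches the prediction of 329.6·1.25. I'll descend and grip.

Call:
{"name": "carry_out", "arguments": {"rows": [[-1, 0, -30, 0], [-1, 0, -60, 0], [-1, 0, -80, 0], [-1, 0, -86, 0], [-1, 0, -86, 0], [-1, 0, -86, 0]]}}

```text
time: 4.17
tool_pos: [524.8, 280.3, 44.5]
tcp_rot: [1.602, 1.564, 0.516]
contact_force: [0.2, 0.4, 1.4]
grip_width: 50.2
```

```bash
python3 - <<'E'
from h import *
d=np.load('w3.npz');K,P=d['K'],d['P']
print(px(K,P,(413/1.25,212/1.25),69),px(K,P,(411.5/1.25,252/1.25),37))
o=get_obs();print(o['tool_pos'],o['contact_force'])
E
```

```text
[548.7 292.6  69. ] [522.5 279.4  37. ]
[524.84315411 280.34601875  44.45721559] [0.20878009 0.44454674 1.36518423]
```

Call:
{"name": "carry_out", "arguments": {"hand": 0, "rows": [[0, 0, 0, 0], [0, 0, 0, 0], [0, 0, 0, 0], [0, 0, 0, 0], [0, 0, 0, 0], [0, 0, 0, 0], [0, 0, 0, 0], [0, 0, 0, 0], [0, 0, 0, 0], [0, 0, 0, 0]]}}

```text
time: 5.0
tool_pos: [524.9, 280.3, 44.5]
tcp_rot: [1.592, 1.564, 0.506]
contact_force: [-0.3, -0.3, 1.8]
grip_width: 13.8
```

Call:
{"name": "carry_out", "arguments": {"rows": [[0, 0, 20, 0], [0, 0, 60, 0], [0, 0, 100, 0], [0, 0, 130, 0], [0, 0, 130, 0], [0, 0, 130, 0], [0, 0, 130, 0]]}}

```text
time: 5.58
tool_pos: [524.1, 280.0, 173.4]
tcp_rot: [1.664, 1.566, 0.579]
contact_force: [1.0, 0.7, -1.8]
grip_width: 13.9
```

```bash
python3 - <<'E'
from h import *
K,P=cam('wrist');a=snap('wrist','w4.png')
o=get_obs();M=R.from_euler('xyz',o['tcp_rot']).as_matrix();print(o['tool_pos'],'z ang',np.arctan2(M[1,2],M[0,2]),o['contact_force'],o['moment'],o['grip_width'])
cv2.imwrite('pics/v6.png',cv2.resize(a[130:400,200:460],None,fx=2.2,fy=2.2,interpolation=cv2.INTER_CUBIC))
E
```

```text
[523.82785712 279.92769905 172.68201936] z ang -1.0855205779189516 [ 0.15894278  0.22239061 -1.34714111] [-0.03185568  0.06246902  0.02960358] 14.042819326440098
```

View pics/v6.png

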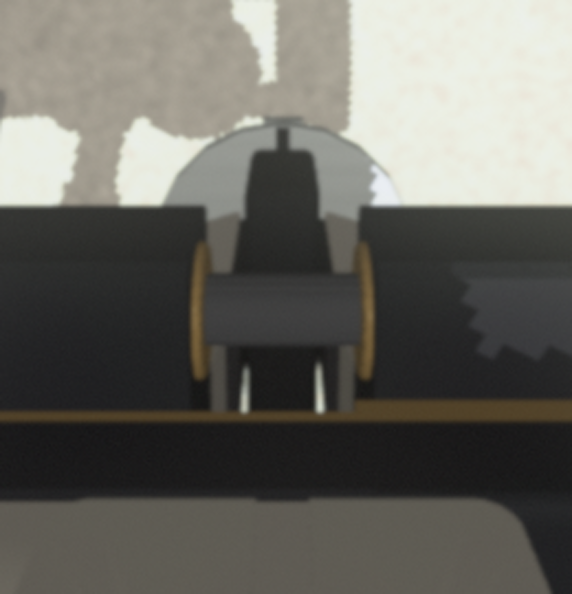

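The cartridge is held. The disc's far edge is at crop (283,124) and the bar's top far edge at (283,151). Next I'll work out the in-hand offset along the bar.

```bash
python3 - <<'E'
from h import *
K=cam('wrist')[0];M=np.array(camera_info('wrist')['mount'])
for (x,y),X,e in(((283,124),7.5,30),((283,151),-24.5,25)):
    d=M[:3,:3]@np.linalg.inv(K)@[200+x/2.2-.3,130+y/2.2-.3,1];p=M[:3,3]+d*(X-M[0,3])/d[0];print(p.round(1),'offset',p[1]-e)
o=get_obs();print(o['joint_positions'].round(2))
E
```

```text
[ 7.5 28.  -1.5] offset -2.0426196567388075
[-24.5  30.   -1.6] offset 5.026627549251515
[0.36 0.51 1.41 0.   1.22 1.45]
```

```bash
python3 - <<'E'
from h import *
K=cam('wrist')[0];M=np.array(camera_info('wrist')['mount'])
for (x,y),X,e in(((283,124),7.5,30),((283,151),7.5,25),((283,218),-24.5,25)):
    d=M[:3,:3]@np.linalg.inv(K)@[200+x/2.2-.3,130+y/2.2-.3,1];p=M[:3,3]+d*(X-M[0,3])/d[0];print(p.round(1),'offset',p[1]-e)
E
```

```text
[ 7.5 28.  -1.5] offset -2.0426196567388075
[ 7.5 21.8 -1.5] offset -3.1929905745527023
[-24.5  17.3  -1.6] offset -7.673561368984089
```

Call:
{"name": "carry_out", "arguments": {"rows": [[3, -37, 0, -1], [6, -75, 0, -2], [9, -112, 0, -3], [12, -150, 0, -4], [15, -188, 0, -5], [18, -225, 0, -6], [21, -262, 0, -7], [24, -300, 0, -8], [27, -338, 0, -9], [30, -375, 0, -10.3], [32, -412, 0, -10.3], [33, -440, 0, -10.3], [33, -455, 0, -10.3], [33, -455, -20, -10.3], [33, -455, -42, -10.3], [33, -455, -42, -10.3], [33, -455, -42, -10.3], [33, -455, -42, -10.3], [33, -455, -42, -10.3]]}}

```text
time: 7.22
tool_pos: [557.6, -174.8, 131.8]
tcp_rot: [1.468, 1.566, 0.203]
contact_force: [-0.4, 0.0, -1.4]
grip_width: 14.1
```

```bash
python3 - <<'E'
from h import *
K,P=cam('wrist');a=snap('wrist','w5.png');np.savez('w5.npz',K=K,P=P);t=snap('top','t5.png')
o=get_obs();M=R.from_euler('xyz',o['tcp_rot']).as_matrix();print(o['tool_pos'],'z ang',np.arctan2(M[1,2],M[0,2]),o['contact_force'],o['moment'],M[:,0])
A=cv2.resize(a[100:260,200:460],(780,480),interpolation=cv2.INTER_CUBIC)
cv2.imwrite('pics/v7.png',A)
E
```

```text
[ 557.47054729 -174.88809394  131.83353086] z ang -1.264660055958315 [-0.07373914 -0.32768315 -1.70778543] [ 0.05680018 -0.00887113  0.08040092] [ 4.74791267e-03  8.06671595e-04 -9.99988403e-01]
```

View pics/v7.png

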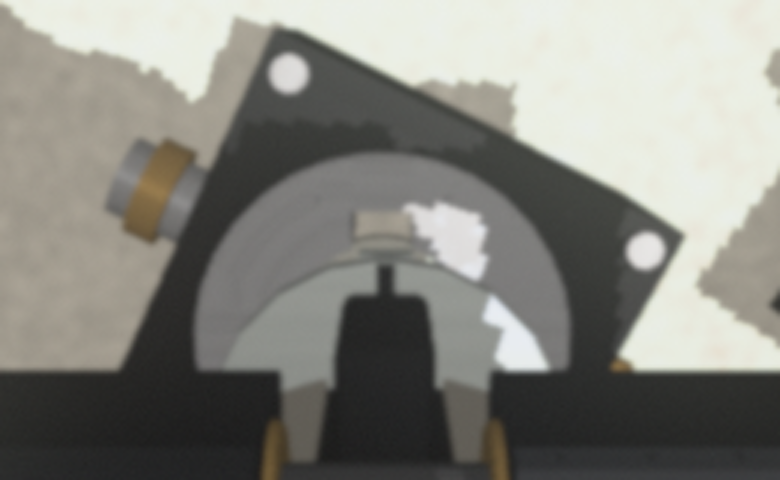

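The slot is at x 354–412 with its outer edge at y 210, the ring at x 194–571 with its top at y 152, the disc's far edge at y 262 and the lug mark at x 386. The lug lines up with the slot. Next I'll compute the offset.

```bash
python3 - <<'E'
from h import *
K=cam('wrist')[0];M=np.array(camera_info('wrist')['mount']);z=get_obs()['tool_pos'][2]
def f(x,y,X):
    d=M[:3,:3]@np.linalg.inv(K)@[200+x/3-.33,100+y/3-.33,1];return (M[:3,3]+d*(X-M[0,3])/d[0]).round(2)
X=z-70
print('ring far',f(383,152,X),'-41','slot out',f(383,210,X),'-29','ringL/R',f(194,330,X),f(571,330,X),'slot L/R',f(354,212,X),f(412,212,X))
print('disc far',f(386,262,7.5),'-30','mark',f(386,280,7.5),'bar bottom end',f(386,296,7.5),'-25')
E
```

```text
ring far [61.83 38.73 -1.76] -41 slot out [61.83 26.44 -1.75] -29 ringL/R [ 61.83  -0.09 -43.04] [61.83 -0.08 39.36] slot L/R [61.83 26.01 -7.91] [61.83 26.01  4.41]
disc far [ 7.5  27.2  -1.29] -30 mark [ 7.5  24.21 -1.29] bar bottom end [ 7.5  21.52 -1.29] -25
```

Call:
{"name": "carry_out", "arguments": {"rows": [[0.3, 0.6, -4, 0], [0.3, 0.6, -8, 0], [0.3, 0.6, -12, 0], [0.3, 0.6, -15, 0], [0.3, 0.6, -17, 0], [0.3, 0.6, -19, 0], [0.3, 0.6, -19, 0], [0.3, 0.6, -19, 0]]}}

```text
time: 7.98
tool_pos: [557.8, -174.4, 112.7]
tcp_rot: [1.446, 1.566, 0.181]
contact_force: [-0.1, 0.4, -0.7]
grip_width: 14.2
```

Call:
{"name": "carry_out", "arguments": {"rows": [[0, 0, -1, 0], [0, 0, -2, 0], [0, 0, -3, 0], [0, 0, -4, 0], [0, 0, -5, 0], [0, 0, -6, 0], [0, 0, -6, 0], [0, 0, -6, 0]]}}

```text
time: 8.65
tool_pos: [557.7, -174.3, 106.6]
tcp_rot: [1.469, 1.566, 0.204]
contact_force: [-0.3, 0.2, -1.7]
grip_width: 13.6
```

Call:
{"name": "carry_out", "arguments": {"rows": [[0, 0, -1, 0], [0, 0, -2, 0], [0, 0, -3, 0], [0, 0, -3.5, 0], [0, 0, -4, 0], [0, 0, -4.5, 0], [0, 0, -5, 0], [0, 0, -5, 0]]}}

```text
time: 9.32
tool_pos: [557.7, -174.3, 101.6]
tcp_rot: [1.492, 1.566, 0.227]
contact_force: [0.4, -0.3, -1.7]
grip_width: 13.7
```

Call:
{"name": "carry_out", "arguments": {"rows": [[0, 0, -0.5, 0], [0, 0, -1, 0], [0, 0, -1.5, 0], [0, 0, -2, 0], [0, 0, -2.5, 0], [0, 0, -3, 0], [0, 0, -3, 0]]}}

```text
time: 9.9
tool_pos: [557.6, -174.3, 98.4]
tcp_rot: [1.522, 1.567, 0.257]
contact_force: [-0.2, -0.3, -1.8]
grip_width: 13.9
```

The underside is at about 54 mm with no contact force, so the lugs are in the slots. Next I'll press gently against the spring.

Call:
{"name": "carry_out", "arguments": {"rows": [[0, 0, -1, 0], [0, 0, -2, 0], [0, 0, -3, 0], [0, 0, -4, 0], [0, 0, -4, 0], [0, 0, -4, 0]]}}

```text
time: 10.4
tool_pos: [557.8, -174.4, 94.8]
tcp_rot: [1.436, 1.566, 0.171]
contact_force: [-1.3, -0.8, 5.0]
grip_width: 13.7
```

Call:
{"name": "carry_out", "arguments": {"rows": [[0, 0, -1, 0], [0, 0, -2, 0], [0, 0, -3, 0], [0, 0, -4, 0], [0, 0, -5, 0], [0, 0, -6, 0], [0, 0, -7, 0], [0, 0, -7, 0], [0, 0, -7, 0]]}}

```text
time: 11.15
tool_pos: [557.9, -174.4, 88.4]
tcp_rot: [1.371, 1.566, 0.107]
contact_force: [-2.1, 0.9, 8.5]
grip_width: 14.0
```

Call:
{"name": "carry_out", "arguments": {"rows": [[0, 0, -0.5, 0], [0, 0, -1, 0], [0, 0, -1.5, 0], [0, 0, -2, 0], [0, 0, -2.4, 0], [0, 0, -2.4, 0], [0, 0, -2.4, 0]]}}

```text
time: 11.73
tool_pos: [557.9, -174.4, 86.9]
tcp_rot: [1.325, 1.565, 0.061]
contact_force: [-2.9, 1.2, 9.3]
grip_width: 13.8
```

Call:
{"name": "carry_out", "arguments": {"rows": [[0, 0, -1, 0], [0, 0, -1.5, 0], [0, 0, -2, 0], [0, 0, -2.4, 0], [0, 0, -2.4, 0], [0, 0, -2.4, 0], [0, 0, -2.4, 0]]}}

```text
time: 12.32
tool_pos: [557.9, -174.4, 85.4]
tcp_rot: [1.287, 1.565, 0.022]
contact_force: [-3.9, 1.2, 11.3]
grip_width: 13.5
```

Call:
{"name": "carry_out", "arguments": {"rows": [[-0.4, 0, -1, -2], [-0.4, 0, -1, -5], [-0.4, 0, -1, -8], [-0.4, 0, -1, -11], [-0.4, 0, -1, -14], [-0.4, 0, -1, -14], [-0.4, 0, -1, -14]]}}

```text
time: 12.9
tool_pos: [558.3, -174.8, 85.7]
tcp_rot: [1.215, 1.562, -0.294]
contact_force: [-1.7, 0.3, 11.1]
grip_width: 13.9
```

```bash
cat > st.py <<'E'
from h import *
o=get_obs();M=R.from_euler('xyz',o['tcp_rot']).as_matrix();print(o['time'],o['tool_pos'].round(1),'z ang',np.arctan2(M[1,2],M[0,2]).round(3),'tilt',M[:2,0].round(4),o['contact_force'].round(1),o['moment'].round(3),o['grip_width'],o['joint_positions'].round(2))
E
python3 st.py
```

```text
12.9 [ 558.3 -174.8   85.7] z ang -1.509 tilt [ 0.0083 -0.0025] [-1.7  0.3 11.1] [ 0.228  0.348 -0.036] 13.93003025859478 [-0.44  0.59  1.54  0.    1.    1.07]
```

Call:
{"name": "carry_out", "arguments": {"rows": [[-0.4, -0.2, -1, -3], [-0.4, -0.4, -1, -7], [-0.4, -0.5, -1, -11], [-0.5, -0.7, -1, -15], [-0.5, -0.9, -1, -19], [-0.6, -1.1, -1, -23], [-0.7, -1.2, -1, -27], [-0.8, -1.4, -1, -31], [-0.8, -1.5, -1, -35], [-0.9, -1.7, -1, -39], [-0.9, -1.7, -1, -39]]}}

```text
time: 13.82
tool_pos: [558.2, -176.5, 86.0]
tcp_rot: [1.37, 1.56, -0.823]
contact_force: [-1.1, 2.2, 11.4]
grip_width: 13.7
```

```bash
python3 st.py
```

```text
13.8167 [ 558.2 -176.5   86. ] z ang -2.194 tilt [ 0.0071 -0.0076] [-1.1  2.2 11.4] [ 0.53   0.288 -0.111] 13.7112866203041 [-0.44  0.59  1.54 -0.    1.    1.76]
```

Call:
{"name": "carry_out", "arguments": {"rows": [[-0.6, -0.1, -1.6, -2], [-0.8, -0.2, -1.6, -6], [-1, -0.3, -1.6, -10], [-1.2, -0.5, -1.6, -14], [-1.4, -0.6, -1.6, -18], [-1.6, -0.7, -1.6, -22], [-1.8, -0.8, -1.6, -26], [-1.9, -0.9, -1.6, -30], [-2, -0.9, -1.6, -33], [-2, -0.9, -1.6, -33]]}}

```text
time: 14.65
tool_pos: [557.3, -177.3, 85.7]
tcp_rot: [1.628, 1.559, -1.145]
contact_force: [-1.7, 2.1, 11.0]
grip_width: 13.9
```

```bash
python3 st.py
```

```text
14.65 [ 557.3 -177.3   85.7] z ang -2.772 tilt [ 0.0049 -0.0107] [-1.7  2.1 11. ] [ 0.713  0.088 -0.024] 13.857133837422824 [-0.43  0.59  1.54 -0.01  1.    2.34]
```

Call:
{"name": "carry_out", "arguments": {"rows": [[-0.6, 0, -1.2, -1], [-0.6, 0, -1.2, -2], [-0.6, 0, -1.2, -3], [-0.6, 0, -1.2, -4], [-0.6, 0, -1.2, -5], [-0.6, 0, -1.2, -5], [-0.6, 0, -1.2, -5]]}}

```text
time: 15.23
tool_pos: [557.5, -177.1, 85.7]
tcp_rot: [1.774, 1.558, -1.086]
contact_force: [-1.2, 2.1, 10.8]
grip_width: 13.9
```

```bash
python3 st.py
```

```text
15.2333 [ 557.5 -177.1   85.7] z ang -2.86 tilt [ 0.006  -0.0114] [-1.2  2.1 10.8] [0.64  0.299 0.063] 13.88307691865142 [-0.43  0.59  1.54 -0.01  1.    2.43]
```

Call:
{"name": "carry_out", "arguments": {"rows": [[-0.4, 0, -1.1, -1], [-0.4, 0, -1.1, -2], [-0.4, 0, -1.1, -3], [-0.4, 0, -1.1, -4], [-0.4, 0, -1.1, -4], [-0.4, 0, -1.1, -4]]}}

```text
time: 15.73
tool_pos: [557.4, -177.1, 85.7]
tcp_rot: [1.843, 1.557, -1.086]
contact_force: [-2.4, 1.7, 10.7]
grip_width: 13.8
```

```bash
python3 st.py
```

```text
15.7333 [ 557.4 -177.1   85.7] z ang -2.929 tilt [ 0.0064 -0.0122] [-2.4  1.7 10.7] [0.556 0.454 0.08 ] 13.80636557037864 [-0.43  0.59  1.55 -0.01  1.    2.5 ]
```

Call:
{"name": "carry_out", "arguments": {"rows": [[-0.3, 0, -1.1, -1], [-0.3, 0, -1.1, -2], [-0.3, 0, -1.1, -3], [-0.3, 0, -1.1, -3], [-0.3, 0, -1.1, -3]]}}

```text
time: 16.15
tool_pos: [556.8, -177.1, 85.7]
tcp_rot: [1.803, 1.556, -1.177]
contact_force: [-4.0, -0.1, 10.7]
grip_width: 13.8
```

```bash
python3 st.py
```

```text
16.15 [ 556.8 -177.1   85.7] z ang -2.98 tilt [ 0.0055 -0.0133] [-4.  -0.1 10.7] [0.392 0.83  0.566] 13.836558204683358 [-0.43  0.59  1.55 -0.01  1.    2.55]
```

The stop is felt at -2.98 rad, where Mz jumps to 0.57 N m. I'll ease back 2° and let it rise.

Call:
{"name": "carry_out", "arguments": {"rows": [[-0.4, 0, -1, 1], [-0.4, 0, -0.5, 2], [-0.4, 0, 0, 2], [-0.4, 0, 0.5, 2], [-0.4, 0, 1, 2], [-0.4, 0, 1.5, 2], [-0.4, 0, 1.5, 2]]}}

```text
time: 16.73
tool_pos: [556.8, -177.1, 88.0]
tcp_rot: [1.87, 1.556, -1.075]
contact_force: [-1.2, 0.9, 8.6]
grip_width: 13.5
```

```bash
python3 st.py
```

```text
16.7333 [ 556.8 -177.1   88. ] z ang -2.945 tilt [ 0.0072 -0.0133] [-1.2  0.9  8.6] [0.516 0.335 0.03 ] 13.544438208170309 [-0.43  0.58  1.55 -0.01  1.    2.52]
```

Call:
{"name": "carry_out", "arguments": {"rows": [[0, 0, 0.5, 0], [0, 0, 1, 0], [0, 0, 1.5, 0], [0, 0, 2, 0], [0, 0, 2, 0], [0, 0, 2, 0]]}}

```text
time: 17.23
tool_pos: [556.9, -177.1, 90.5]
tcp_rot: [1.882, 1.555, -1.064]
contact_force: [-1.3, 0.0, 7.5]
grip_width: 14.1
```

Call:
{"name": "carry_out", "arguments": {"rows": [[0, 0, 0.3, 0], [0, 0, 0.6, 0], [0, 0, 0.8, 0], [0, 0, 0.8, 0], [0, 0, 0.8, 0]]}}

```text
time: 17.65
tool_pos: [556.8, -177.0, 91.4]
tcp_rot: [1.884, 1.555, -1.061]
contact_force: [-1.9, 0.6, 5.1]
grip_width: 13.8
```

```bash
python3 st.py
```

```text
17.65 [ 556.8 -177.    91.4] z ang -2.945 tilt [ 0.0075 -0.0134] [-1.9  0.6  5.1] [0.386 0.412 0.031] 13.770657334531096 [-0.43  0.58  1.54 -0.01  1.01  2.52]
```

Call:
{"name": "carry_out", "arguments": {"rows": [[0, 0, 0.4, 0], [0, 0, 0.8, 0], [0, 0, 0.8, 0], [0, 0, 0.8, 0]]}}

```text
time: 17.98
tool_pos: [556.8, -177.1, 91.6]
tcp_rot: [1.862, 1.556, -1.083]
contact_force: [1.3, -0.8, -4.5]
grip_width: 13.7
```

Call:
{"name": "carry_out", "arguments": {"rows": [[0, 0, 0.5, 0], [0, 0, 0.5, 0], [0, 0, 0.5, 0]]}}

```text
time: 18.23
tool_pos: [556.7, -177.1, 91.6]
tcp_rot: [1.848, 1.556, -1.097]
contact_force: [1.9, -1.5, -6.6]
grip_width: 13.6
```

```bash
python3 st.py
```

```text
18.2333 [ 556.7 -177.1   91.6] z ang -2.945 tilt [ 0.0067 -0.013 ] [ 1.9 -1.5 -6.6] [ 0.001 -0.402 -0.017] 13.63094340619574 [-0.43  0.58  1.54 -0.01  1.01  2.52]
```

It holds firm at TCP z 91.6, so the underside is at about 47 mm: the lugs are in the notches. I'll ease off and release.

Call:
{"name": "carry_out", "arguments": {"rows": [[0, 0, 0, 0], [0, 0, 0, 0]]}}

```text
time: 18.4
tool_pos: [556.8, -177.1, 91.6]
tcp_rot: [1.852, 1.556, -1.093]
contact_force: [2.0, -1.0, -3.2]
grip_width: 14.0
```

Call:
{"name": "carry_out", "arguments": {"hand": 44, "rows": [[0, 0, 0, 0], [0, 0, 0, 0], [0, 0, 0, 0], [0, 0, 0, 0], [0, 0, 0, 0], [0, 0, 0, 0], [0, 0, 0, 0], [0, 0, 0, 0]]}}

```text
time: 19.07
tool_pos: [556.8, -177.0, 91.6]
tcp_rot: [1.848, 1.556, -1.097]
contact_force: [-0.3, 0.2, -0.7]
grip_width: 43.7
```

Call:
{"name": "carry_out", "arguments": {"rows": [[0, 0, 5, 0], [0, 0, 15, 0], [0, 0, 40, 0], [0, 0, 75, 0], [-20, 0, 110, 0], [-50, 0, 130, 0], [-60, 0, 130, 0], [-60, 0, 130, 0], [-60, 0, 130, 0]]}}

```text
time: 19.82
tool_pos: [496.9, -177.2, 222.7]
tcp_rot: [1.926, 1.555, -1.02]
contact_force: [-0.6, 0.3, 0.5]
grip_width: 43.9
```

```bash
python3 st.py; python3 - <<'E'
from h import *
a=snap('top','t9.png');b=snap('scene','s9.png');K,P=cam('wrist');w=snap('wrist','w9.png')
for n,z in(('disc',78),('bar',110),('mouth',70)):print(n,proj(K,P,[555.4,-175,z]))
A=cv2.resize(w,(640,400));B=cv2.resize(b[180:260,200:290],(360,320),interpolation=cv2.INTER_CUBIC)[:200]
C=np.zeros((600,760,3),np.uint8);C[:400,:640]=A
C[400:,:360]=cv2.resize(b[180:250,190:316],(360,200),interpolation=cv2.INTER_CUBIC);C[400:,380:740]=cv2.resize(a[180:250,330:456],(360,200),interpolation=cv2.INTER_CUBIC)
cv2.imwrite('pics/v8.png',C)
E
```

```text
19.8167 [ 496.9 -177.2  222.7] z ang -2.946 tilt [ 0.0084 -0.0137] [-0.6  0.3  0.5] [ 0.134 -0.058 -0.013] 43.941758874293626 [-0.48  0.34  1.53 -0.01  1.25  2.47]
disc [261.6 175.5]
bar [253.9 182.3]
mouth [263.3 174. ]
```

View pics/v8.png

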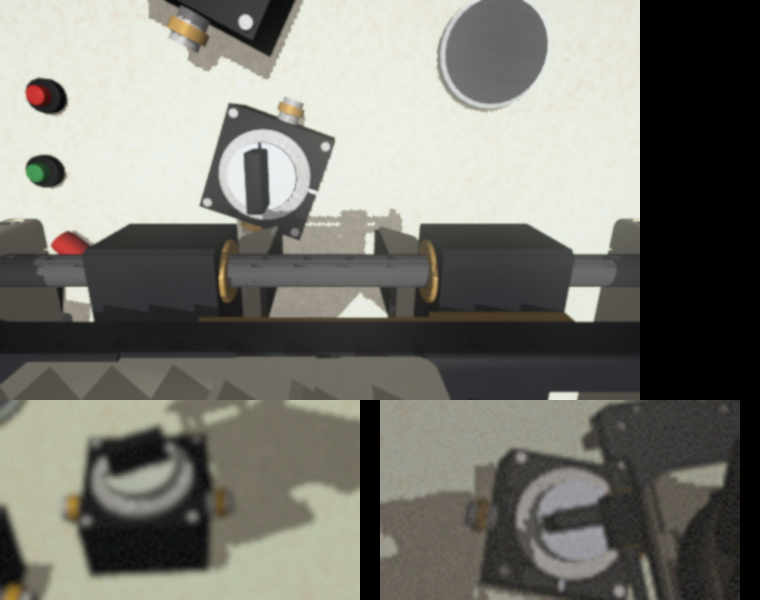

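The wrist view shows the disc centred on the ring near (263,174), the bar upright, and the gripper clear and open. Handing in.

```bash
python3 -c "
from plant import *
print(close_job())"
```

```text
the job is handed in; nothing more can be done
None
```

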